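Square the key-clamp carriage to the fence

ROBOT

A 7-joint arm with a two-finger parallel gripper is mounted at the origin on the work surface. World frame = base frame: x ahead of the robot, y to its left, z up, the work surface at z = 0. Lengths are in mm, angles in rad, forces in N, time in s.
With the tool pointing down it reaches from about 400 to 875 mm from the base axis. Payload 4.4 kg.
Tool frame: the origin (TCP) lies midway between the tips of the shut fingers; the grasp point (between the pads) lies 19 mm behind it (ctrl.grip_point_offset is the distance from the TCP to the grasp point, in mm); z points along the fingers, x is the direction in which the jaws open and shut, and the axes are right-handed (so a half turn about z gives the same grasp; the last joint's range is limited). The gripper opens to 85 mm and grips with 20 to 120 N. Pads are 22 mm wide; open, the fingers measure 114 mm over their backs; the gripper's body (76 mm by 85 mm) begins 54 mm behind the grasp point. The pads swing forward as they close: fully open they stand 13 mm farther back than shut.
Start: joints at [1.136, 0.628, 0.038, 1.517, -0.027, 0.996, -0.02], TCP at [234.352, -606.298, 203.213] pointing down, gripper open.
Joint ranges: [-3.06, 3.06], [-0.37, 2.12], [-1.25, 1.32], [0.18, 2.47], [-1.1, 4.24], [0.23, 1.98], [-2.94, 2.94]. Speed limits (rad/s): [2.57, 2.57, 3.14, 3.14, 3.14, 3.14, 3.14].

INTERFACE

Orientations are given as [roll, pitch, yaw] about the fixed x, y, z axes, in that order (R = Rz(yaw) Ry(pitch) Rx(roll)).
In Python, from cell import ctrl, viewer gives the robot as it stands.
- The arm moves only by the tool apply_moves, never from a script. Its argument "series" is a list that holds one entry, the list of rows, each a list of 6 numbers: the shift along the tool's x, y, z normalised to -1 to 1, where 1 is 50 mm, then the turn, a rotation vector about the tool's x, y, z normalised to -1 to 1, where 1 is 6 degrees. In form: [[[tx, ty, tz, rx, ry, rz], ...]]. A call has exactly 5 rows; each row shifts and turns the commanded pose from where the row before left it, along the tool's axes as they then stand; what a row does not reach is not made up. A row lasts 1/8 s, in which the tool goes at most 62.5 mm and 10.7 degrees, less where a joint would pass 70% of its speed; a pose out of reach is approached as far as the arm can. A call with a number of a shift or a turn outside -1 to 1 is refused whole. A call with a gripper value outside its range is refused whole. "claw" is the gripper command: -1 is shut, 1 is fully open, values between are in proportion, set as the call begins (left out, the last holds). The fingers move at their own pace and stop on an object; the grip force is fixed at half the most. Time passes only in rows, so rows that do not move let the fingers close, or fill a call up. It gives the time, the measured TCP pose, the force and the opening at its end, in the units of the state.
- ctrl.read_state(): the state, without advancing time (a new reading comes with each control period).
- viewer.get_image(name): name is "side" or "top"; returns the picture (400x640x3 uint8, blue, green, red); there is no depth.
- viewer.camera_info(name): a dict with "K" (3x3 intrinsics, pixels), "distortion" ([k1, k2, p1, p2, k3] as OpenCV has them; the pictures are not rectified), "R" (3x3) and "t" (3): a world point X has camera coordinates R X + t. Camera axes: x right, y down, z forward; pixel columns grow to the right and rows downward; lengths in mm; the calibration is good to about 2 mm. A picture is of the moment at which its call begins. camera_info takes no time and is no camera call.
- ctrl.finish_job(): hands the job in, once; it reports no verdict.
Trained networks look in the newest picture that a camera, given by its name, has taken for a name from the list of things; names that differ only in an ending like _2 or _b are one class to them, and where a whole thing is asked for, a point or a joint stands for the part that bears it (a point fixed in the world has none). Each returns a list of dicts, best first, with "score" (0 to 1); they miss things now and then, are a little off and sometimes report something else, mostly with a low value. They report only what shows in the picture. A call takes as long as a camera call. They do not tell look-alikes from the thing itself.
- viewer.find_in(camera, label): "location" ([column, row] as shares, 0 to 1, of the picture: columns of its width, rows of its height, amid what is visible of it).
The state is a dict: "clock": time; "qpos": joint angles; "qd": joint speeds; "tau": joint torques, N m; "eef_pos": TCP position; "tool_rot": TCP orientation; "force": force on the tool from outside, world axes, zero at the start; "torque": the same for the moment, N m; "width": finger opening in mm.
Only numpy, scipy, OpenCV 4.12 (cv2) and the standard library are available. Lean on these libraries where they do the work, as an engineer would, in place of code of your own. Each camera call takes 0.05 s, during which the arm holds its last target. There are 200 camera calls.

TASK

Push at the corners of the heavy dark grey key-clamp carriage with the fingertips and walk it round on the bench until one of its two long bright faces looks squarely at the steel fence while still clear of it, then push it home so that this long face lies flush against the fence, with the fence behind its whole length. Do not let it touch the fence while it is still clearly crooked, never lift or tip it, keep off the clamps with the red wing knobs on top of it, and leave the padlock, the key tray and the oil bottle where they stand.

Things in the scene. Friction and masses are not known exactly. Their poses are not given: they have to be found in the camera images.
- carriage: The heavy block: dark grey casting of 0.75 to 1 kg, loose on the bench, taking roughly 5 to 12 N to slide. A box 100 mm (its x) by 130 mm (y) by 40 mm high; the two long faces (x = +50 and -50 mm) are bright ground metal, the ends dark grey. It looks the same after half a turn, and either long face may go to the fence. Origin: centre of its underside, on the bench (z = 0); z up.
- clamps: Two steel key clamps with red wing knobs fixed on top of the carriage, at y = +30 and -30 mm from its middle; they take up 36 mm in x and 94 mm in y, from 40 to 84 mm above the bench. Not to be touched. Origin: middle of the carriage's top face, 40 mm above the bench; axes as the carriage's.
- fence: Fixed straight steel fence, an angle bar standing 45 mm high and 300 mm long, its foot on the side away from the carriage. Origin: at bench level in the middle of the near face, the one the carriage goes against. Its x points through the fence away from the carriage, its y runs along the face (face from y = -150 to +150 mm), z up. The carriage starts on the -x side, and is flush when its centre is at x = -50 mm in this frame.
- padlock: Bystander: brass padlock standing upright, 22 x 46 x 70 mm high, loose. Origin: centre of its underside.
- key_tray: Bystander: blue open tray of keys, 90 x 60 x 25 mm high, loose. Origin: centre of its underside.
- oil_can: Bystander: yellow bottle with red cap, 48 mm across, 120 mm high, loose, behind the fence. Origin: centre of its underside.
Things that resemble listed ones, but are neither listed nor needed, are in the scene too. There is more than one size of the carriage; the one meant has the size given above.

How it is judged (in metres and radians):
On the way:
1. a long face of the carriage looks at the fence, square within about 10 degrees, with the carriage still clear of the fence (angle between the x axis of carriage and the x axis of fence, either way round below 0.17 rad and contact force between carriage and fence below 0.1 N and x of carriage in the frame of fence below -0.054 m), for 0.1 s.
At the end, for the whole second after the job is handed in: One long face of the carriage lies against the fence: square within 2.3 degrees, its centre no more than 54 mm from the fence face (50 mm is flush), the fence behind its whole length (centre within 85 mm of the fence's middle), flat on the bench and at rest (angle between the x axis of carriage and the x axis of fence, either way round below 0.04 rad and x of carriage in the frame of fence between -0.054 and -0.045 m and y of carriage in the frame of fence between -0.085 and 0.085 m and height (world z) of carriage below 0.004 m and angle between carriage's own z axis and vertical below 0.04 rad and linear speed of carriage below 0.01 m/s and angular speed of carriage below 0.05 rad/s); the robot touches nothing.
It fails at once if the carriage touches the fence while more than about 14 degrees out of square (contact force between carriage and fence above 0.5 N and angle between the x axis of carriage and the x axis of fence, either way round above 0.25 rad).
It fails at once if the carriage is lifted or tipped (height (world z) of carriage above 0.008 m or angle between carriage's own z axis and vertical above 0.12 rad).
It fails at once if the robot touches the clamps or their red knobs (contact force between any of the fingers, the arm and clamps above 0.5 N).
It fails at once if the padlock, key tray or oil bottle is moved or knocked over (distance of any of padlock, key_tray, oil_can from where it was at the start of the episode above 0.012 m or angle between any of padlock, key_tray, oil_can's own z axis and vertical above 0.3 rad).
It also fails if it takes over 72 s, if anything falls off the work surface, if the arm or the gripper's body presses on something with over 40 N, if the wrist force passes 120 N, or if a joint passes its speed limit or range.

## Working session

There is one attempt and no reset: what is moved stays moved. The work goes in short steps, Python scripts to look and compute and a tool call to move; the robot and the scene stay as the last step left them, time stands still between calls to the robot, and variables do not carry over. Pictures are saved under pics/ and viewed, about 8 in all and at most 12, crops included, and the job is handed in when it is done.

Besides the shell and the picture viewer there is one more tool, called after "Request:" as name(argument=value, ...), one argument or row to a line, values as JSON. apply_moves: Moves the arm, as the interface text tells. Scaled input: -1 to 1 covers 50 mm each way for a shift and 6 degrees each way for a turn. Its arguments: {"type":"object","properties":{"series":{"type":"array","items":{"type":"array","items":{"type":"array","items":{"type":"number"}}}},"claw":{"type":"number"}},"required":["series"]}

```bash
mkdir -p pics; ls; cat > h.py <<'E'
import numpy as np, cv2
from cell import ctrl, viewer
def ray(cam,uv,z):
    c=viewer.camera_info(cam);K=np.array(c['K'],float);R=np.array(c['R']);t=np.array(c['t'],float).ravel()
    p=cv2.undistortPoints(np.array(uv,float).reshape(-1,1,2),K,np.array(c['distortion'],float)).reshape(-1,2)
    d=np.c_[p,np.ones(len(p))]@R; o=-R.T@t
    return o+d*((z-o[2])/d[:,2])[:,None]
def proj(cam,X):
    c=viewer.camera_info(cam);K=np.array(c['K'],float);R=np.array(c['R'],float);t=np.array(c['t'],float).ravel()
    return cv2.projectPoints(np.array(X,float).reshape(-1,1,3),cv2.Rodrigues(R)[0],t,K,np.array(c['distortion'],float))[0].reshape(-1,2)
E
python3 - <<'E'
from h import *
for c in ('top','side'):
    cv2.imwrite(f'pics/{c}0.png',viewer.get_image(c))
    for n in ('carriage','clamps','fence','padlock','key_tray','oil_can'):
        for d in viewer.find_in(c,n)[:4]:
            uv=np.array(d['location'])*[640,400]; print(c,n,round(d['score'],2),uv.round(),ray(c,uv,20)[0].round())
s=ctrl.read_state();print(s)
E
```

```text
pics
top carriage 0.98 [324. 233.] [531.  21.  20.]
top carriage 0.97 [323. 305.] [363.  -6.  20.]
top carriage 0.9 [231. 270.] [403. 222.  20.]
top carriage 0.36 [331. 163.] [707.  37.  20.]
top clamps 0.92 [325. 243.] [507.  16.  20.]
top clamps 0.86 [222. 269.] [401. 243.  20.]
top clamps 0.63 [322. 302.] [368.  -3.  20.]
top fence 0.88 [328. 163.] [704.  43.  20.]
top padlock 0.53 [239. 194.] [587. 245.  20.]
top key_tray 0.72 [416. 199.] [ 655. -185.   20.]
top oil_can 0.68 [294. 129.] [776. 145.  20.]
side carriage 0.82 [418. 222.] [360.  13.  20.]
side carriage 0.79 [402. 278.] [400. 221.  20.]
side carriage 0.71 [348. 220.] [523.  23.  20.]
side clamps 0.92 [342. 208.] [543. -32.  20.]
side clamps 0.77 [405. 267.] [393. 187.  20.]
side clamps 0.6 [417. 215.] [362. -21.  20.]
side fence 0.97 [270. 229.] [698.  86.  20.]
side padlock 0.64 [303. 273.] [592. 233.  20.]
side padlock 0.25 [353. 210.] [517. -27.  20.]
side key_tray 0.75 [306. 180.] [ 659. -174.   20.]
side oil_can 0.8 [231. 232.] [782. 106.  20.]
side oil_can 0.23 [305. 275.] [588. 236.  20.]
{'clock': 0.7, 'qpos': array([ 1.13619667,  0.62833547,  0.0384932 ,  1.51740365, -0.02701358,
        0.99627926, -0.02003222]), 'qd': array([ 1.67000303e-03, -7.66869520e-04,  1.67211996e-03, -2.42044698e-03,
        1.55225688e-05,  1.36736154e-03, -1.05102868e-03]), 'tau': array([-4.17686470e-04, -5.63101351e+01,  1.22541804e+00, -1.93744129e+01,
        1.09743010e-02,  1.46455935e-03,  1.86731697e-06]), 'eef_pos': array([ 234.36724157, -606.30722397,  203.25397939]), 'tool_rot': array([-3.14153620e+00, -9.11744643e-05, -1.20205586e+00]), 'force': array([-0.05235528, -0.36181081, -0.88585283]), 'torque': array([-0.01338921,  0.03641197, -0.00323436]), 'width': 85.18037591411675}
```

View pics/top0.png

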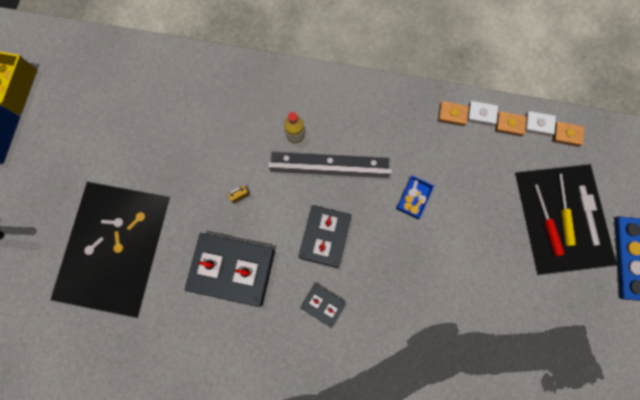

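View pics/side0.png

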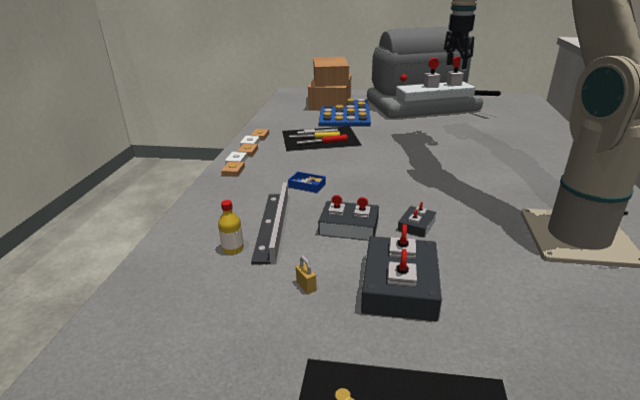

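The top view shows three carriage-like blocks: big at about (231,270), medium at (325,236) and small at (323,305). The fence is at (330,165), padlock at (239,194), tray at (415,197) and oil bottle at (294,129). I'll measure the medium block and the fence.

```bash
python3 - <<'E'
from h import *
im=cv2.imread('pics/top0.png')
cv2.imwrite('pics/crop.png',cv2.resize(im[140:275,255:440],None,fx=4,fy=4,interpolation=cv2.INTER_CUBIC))
E
```

```text
(no output)
```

View pics/crop.png

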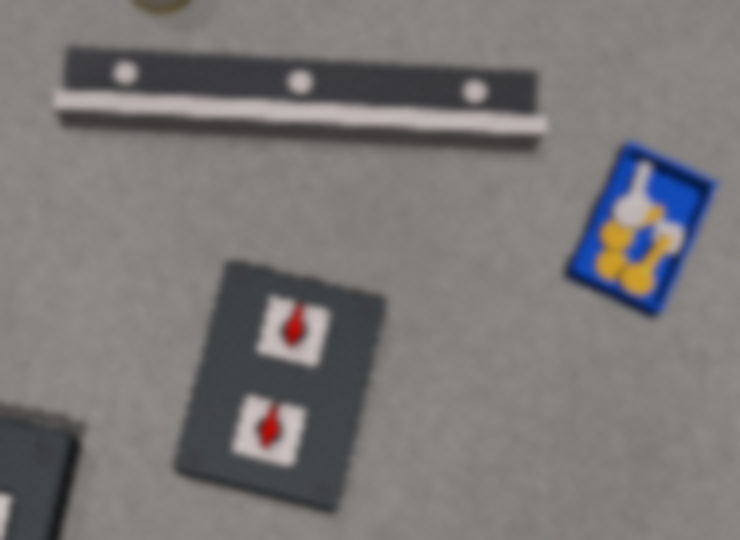

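```bash
python3 - <<'E'
from h import *
f=lambda L:np.array(L,float)/4+[255-.375,140-.375]
c=ray('top',f([(228,262),(385,295),(333,510),(177,467)]),40);print(c.round(1),c.mean(0).round(1))
print([np.linalg.norm(c[i]-c[i-3]).round(1) for i in range(4)])
for a,b in((0,3),(1,2)): v=c[a]-c[b];print('long',np.degrees(np.arctan2(v[1],v[0])))
for a,b in((0,1),(3,2)): v=c[a]-c[b];print('short',np.degrees(np.arctan2(v[1],v[0])))
t=ray('top',f([(55,110),(546,135)]),45);b=ray('top',f([(60,125),(540,148)]),0)
for e in(t,b): v=e[0]-e[1];print(e.round(1),e.mean(0),np.linalg.norm(v),'normal',np.degrees(np.arctan2(v[1],v[0]))-90)
print('tray',ray('top',f([(628,142),(717,183),(656,315),(567,275)]),25).round())
print('big',ray('top',f([(80,425)]),40).round())
print(viewer.camera_info('top')['t'],[-np.array(viewer.camera_info(k)['R']).T@np.array(viewer.camera_info(k)['t']) for k in('top','side')])
E
```

```text
[[587.5  62.5  40. ]
 [585.  -33.3  40. ]
 [454.4 -24.8  40. ]
 [462.1  69.   40. ]] [522.3  18.4  40. ]
[np.float64(95.8), np.float64(130.9), np.float64(94.1), np.float64(125.6)]
long -2.9918442393051237
long -3.7375313431908683
short 88.49708515149126
short 85.29372313700556
[[ 659.8  183.1   45. ]
 [ 699.1 -112.6   45. ]] [679.46128801  35.26103977  45.        ] 298.3115980917736 normal 7.573463430772335
[[ 663.   185.8    0. ]
 [ 704.2 -116.3    0. ]] [6.83600489e+02 3.47832650e+01 5.68434189e-14] 304.9130614923176 normal 7.756226618899262
tray [[ 710. -166.   25.]
 [ 695. -223.   25.]
 [ 606. -197.   25.]
 [ 620. -141.   25.]]
big [[476. 130.  40.]]
[-57.32741004 590.72758128 887.17904901] [array([400.75586583,  17.03441996, 989.15961137]), array([447.87829166, 884.78214381, 552.97354018])]
```

Request:
apply_moves(
  series=[
    [[-0.7, -0.7, 0, 0, 0, 0.444], [-0.7, -0.7, 0, 0, 0, 0.444], [-0.7, -0.7, 0, 0, 0, 0.444], [-0.8, -0.6, 0, 0, 0, 0.444], [-0.8, -0.6, 0, 0, 0, 0.444]],
  ],
  claw=-1,
)

```text
clock: 1.32
eef_pos: [343.6, -381.6, 203.5]
tool_rot: [-3.141, -0.0, -1.436]
force: [1.8, -1.0, 0.3]
width: -0.3
```

```bash
cat >> h.py <<'E'
FO=np.array([681.,35.]);FA=np.radians(7.7)
n=np.array([np.cos(FA),np.sin(FA)]);m=np.array([-n[1],n[0]])
def toF(p): d=np.asarray(p,float)[...,:2]-FO; return np.stack([d@n,d@m],-1)
def toW(f): f=np.asarray(f,float); return FO+f[...,:1]*n+f[...,1:2]*m
def st():
    s=ctrl.read_state();print('t',round(s['clock'],2),'F',toF(s['eef_pos']).round(1),'z',s['eef_pos'][2].round(1),'rpy',np.degrees(s['tool_rot']).round(2),'f',np.round(s['force'],1),'w',round(s['width'],1))
E
python3 -c "
from h import *
st()"
```

```text
t 1.32 F [-390.1 -367.6] z 203.5 rpy [-1.7997e+02 -2.0000e-02 -8.2290e+01] f [ 1.8 -1.   0.3] w -0.3
```

Request:
apply_moves(
  series=[
    [[-0.85, -0.28, 0, 0, 0, 0], [-0.85, -0.28, 0, 0, 0, 0], [-0.85, -0.28, 0, 0, 0, 0], [-0.85, -0.28, 0, 0, 0, 0], [-0.85, -0.28, 0, 0, 0, 0]],
  ],
)

```text
clock: 1.95
eef_pos: [383.9, -161.6, 203.5]
tool_rot: [-3.141, -0.0, -1.435]
force: [0.5, -0.8, 0.6]
width: 0.1
```

Request:
apply_moves(
  series=[
    [[-0.85, -0.28, 0, 0, 0, 0], [-0.85, -0.28, 0, 0, 0, 0], [-0.85, -0.28, 0, 0, 0, 0], [-0.85, -0.28, 0.3, 0, 0, 0], [-0.85, -0.28, 0.3, 0, 0, 0]],
  ],
)

```text
clock: 2.58
eef_pos: [424.7, 58.6, 173.3]
tool_rot: [-3.14, 0.0, -1.435]
force: [1.0, -0.5, 0.1]
width: -0.1
```

```bash
python3 - <<'E'
from h import *
st(); cv2.imwrite('pics/top1.png',cv2.resize(viewer.get_image('top')[140:340,170:440],None,fx=2.9,fy=2.9,interpolation=cv2.INTER_CUBIC))
E
```

```text
t 2.58 F [-250.8   57.7] z 173.3 rpy [-179.89    0.    -82.2 ] f [ 1.  -0.5  0.1] w -0.1
```

View pics/top1.png

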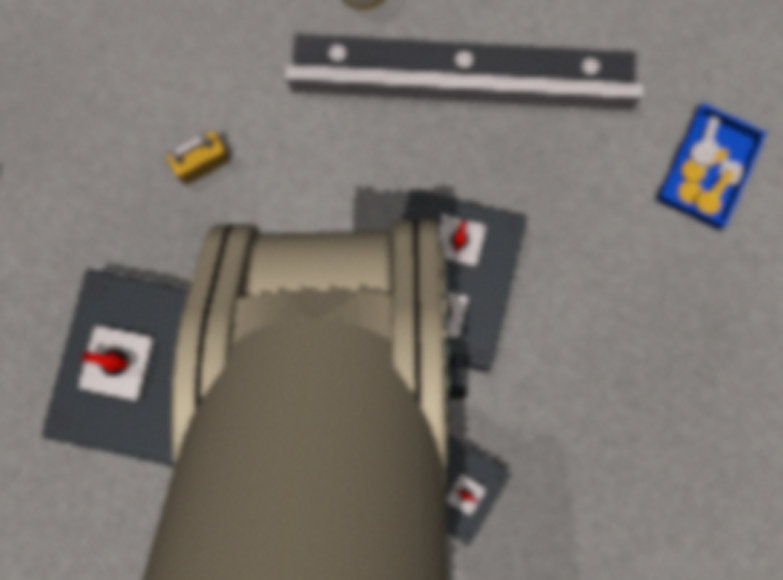

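Request:
apply_moves(
  series=[
    [[0, 0, 0.6, 0, 0, 0], [0, 0, 0.6, 0, 0, 0], [0.1, 0, 0.6, 0, 0, 0], [0, 0, 0.6, 0, 0, 0], [0, 0, 0.6, 0, 0, 0]],
  ],
)

```text
clock: 3.25
eef_pos: [425.1, 51.2, 26.3]
tool_rot: [3.139, -0.003, -1.435]
force: [-0.5, -2.0, 0.3]
width: 0.1
```

Request:
apply_moves(
  series=[
    [[0, -0.3, 0, 0, 0, 0], [0, -0.2, 0, 0, 0, 0], [0, -0.2, 0, 0, 0, 0], [0, -0.2, 0, 0, 0, 0], [0, -0.2, 0, 0, 0, 0]],
  ],
)

```text
clock: 3.88
eef_pos: [480.3, 58.8, 27.3]
tool_rot: [3.14, -0.003, -1.434]
force: [-0.5, 0.1, -0.7]
width: -0.2
```

```bash
python3 - <<'E'
from h import *
st(); a=viewer.get_image('top')[140:340,200:400];b=viewer.get_image('side')[150:350,240:460]
cv2.imwrite('pics/p2.png',cv2.resize(np.hstack([a,b]),None,fx=1.9,fy=1.9,interpolation=cv2.INTER_CUBIC))
E
```

```text
t 3.88 F [-195.7   50.5] z 27.3 rpy [ 1.7992e+02 -1.5000e-01 -8.2190e+01] f [-0.5  0.1 -0.7] w -0.2
```

View pics/p2.png

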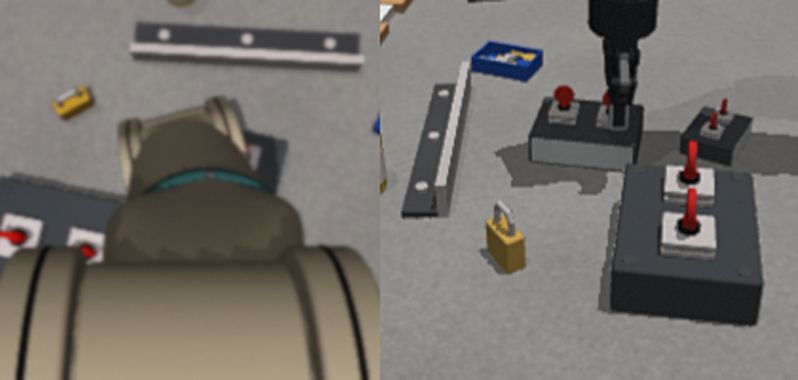

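```bash
python3 - <<'E'
from h import *
s=ctrl.read_state();p=s['eef_pos']
g=lambda X:((proj('side',X)-[240,150])*1.9+[380,0]).round()
print('tip',g([p,p+[0,0,60]]))
C=np.array([522.3,18.4]);a=np.radians(-3.4);u=np.array([np.cos(a),np.sin(a)]);w=np.array([-u[1],u[0]])
for z in(40,0):print(z,g([np.r_[C+i*65*u+j*50*w,z] for i,j in((1,1),(-1,1),(-1,-1),(1,-1))]))
im=viewer.get_image('side')[190:260,300:390]
cv2.imwrite('pics/p3.png',cv2.resize(im,None,fx=7,fy=7,interpolation=cv2.INTER_CUBIC))
E
```

```text
tip [[618. 146.]
 [619. 102.]]
40 [[527. 133.]
 [635. 144.]
 [643. 102.]
 [543.  93.]]
0 [[527. 161.]
 [634. 172.]
 [642. 129.]
 [544. 120.]]
```

View pics/p3.png

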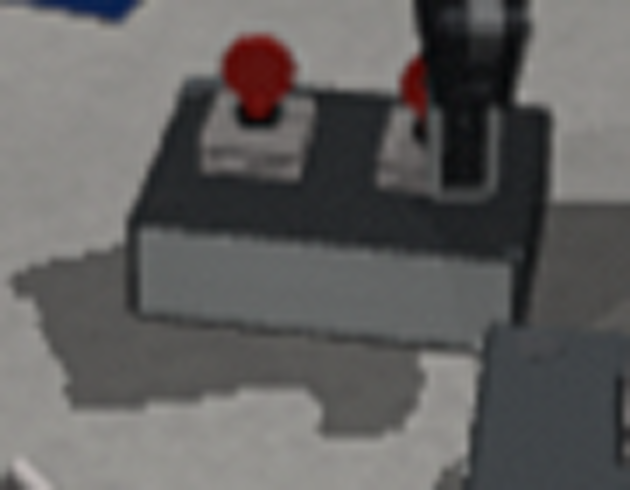

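```bash
python3 - <<'E'
from h import *
st()
im=viewer.get_image('side').astype(int);i0=cv2.imread('pics/side0.png').astype(int)
for r in range(196,242,2): print(r,[tuple(im[r,c]) for c in(352,360,366,372)], [tuple(i0[r,c]) for c in (360,366)])
p=np.array([234.352,-606.298,203.213]);print('start tip',proj('side',[p,p+[0,0,60]]))
b=i0.sum(2)
for r in range(40,85,3): print(r,b[r,446:476:2])
E
```

```text
t 4.03 F [-195.9   50.6] z 27.1 rpy [ 1.7992e+02 -1.4000e-01 -8.2190e+01] f [-0.5  0.1 -0.1] w -0.2
196 [(np.int64(139), np.int64(141), np.int64(144)), (np.int64(110), np.int64(113), np.int64(114)), (np.int64(15), np.int64(15), np.int64(12)), (np.int64(21), np.int64(17), np.int64(19))] [(np.int64(125), np.int64(128), np.int64(134)), (np.int64(133), np.int64(137), np.int64(134))]
198 [(np.int64(137), np.int64(138), np.int64(141)), (np.int64(11), np.int64(11), np.int64(57)), (np.int64(21), np.int64(20), np.int64(19)), (np.int64(15), np.int64(14), np.int64(11))] [(np.int64(27), np.int64(30), np.int64(133)), (np.int64(98), np.int64(101), np.int64(151))]
200 [(np.int64(141), np.int64(144), np.int64(146)), (np.int64(13), np.int64(15), np.int64(84)), (np.int64(18), np.int64(18), np.int64(15)), (np.int64(16), np.int64(14), np.int64(12))] [(np.int64(12), np.int64(14), np.int64(86)), (np.int64(23), np.int64(25), np.int64(113))]
202 [(np.int64(123), np.int64(125), np.int64(127)), (np.int64(11), np.int64(14), np.int64(84)), (np.int64(25), np.int64(23), np.int64(21)), (np.int64(12), np.int64(12),
[... 5625 characters left out ...]
3 163 287 281 244  64  73 142  54 121 122  96 397]
55 [236  40  58  60 227 248 252 166  52  53  50  70  56 145 394]
58 [173  37  38  78 193 137 106 149  98  41  43 149 190 403 391]
61 [142  40  52  63 125 117 120 170 156  46  54 171 257 395 388]
64 [136  56  65 102 118 121 113 184 131  55  80 168 295 395 391]
67 [187 185 186 187 107  70 151 210  76  43 115 165 347 396 395]
70 [179 182 185 198  43  13 153 185 224 230 177 161 377 394 391]
73 [175 184 311 545 568 553 532 499 423 167 154 208 400 393 392]
76 [172 195 190 233 248 246 244 257 252 157 157 281 399 392 393]
79 [171 191 184 262 258 255 266 264 219 147 151 344 398 394 394]
82 [354 183 197 257 255 263 260 248 545 589 260 388 392 395 392]
```

The side view shows the fingertip floating about 10 mm above the carriage top, although the TCP reads z = 27. The carriage hasn't moved and the force is zero. I'll back off, go lower and check where the true tip is.

Request:
apply_moves(
  series=[
    [[0, 0.3, 0, 0, 0, 0], [0, 0.3, 0, 0, 0, 0], [0, 0.3, 0, 0, 0, 0], [0, 0.2, 0.1, 0, 0, 0], [0, 0.1, 0.2, 0, 0, 0]],
  ],
)

```text
clock: 4.7
eef_pos: [418.4, 49.7, 14.7]
tool_rot: [3.134, -0.005, -1.434]
force: [-0.1, -0.7, -0.7]
width: 0.2
```

```bash
python3 - <<'E'
from h import *
st(); print(ctrl.grip_point_offset,[a for a in dir(ctrl) if a[0]!='_'],[a for a in dir(viewer) if a[0]!='_'])
s=ctrl.read_state();p=s['eef_pos'];print(p,proj('side',[p,p+[0,0,23]]))
im=viewer.get_image('side');i0=cv2.imread('pics/side0.png')
cv2.imwrite('pics/p4.png',cv2.resize(np.hstack([im[170:270,340:440],i0[20:120,410:510]]),None,fx=4,fy=4,interpolation=cv2.INTER_CUBIC))
E
```

```text
t 4.7 F [-258.2   49.7] z 14.7 rpy [179.55  -0.31 -82.16] f [-0.1 -0.7 -0.7] w 0.2
18.700000000000003 ['MotionError', 'finish_job', 'grip_point_offset', 'read_state'] ['camera_info', 'find_in', 'get_image']
[418.43663661  49.6564611   14.6720947 ] [[392.71832957 230.93122967]
 [393.39436732 222.37712383]]
```

View pics/p4.png

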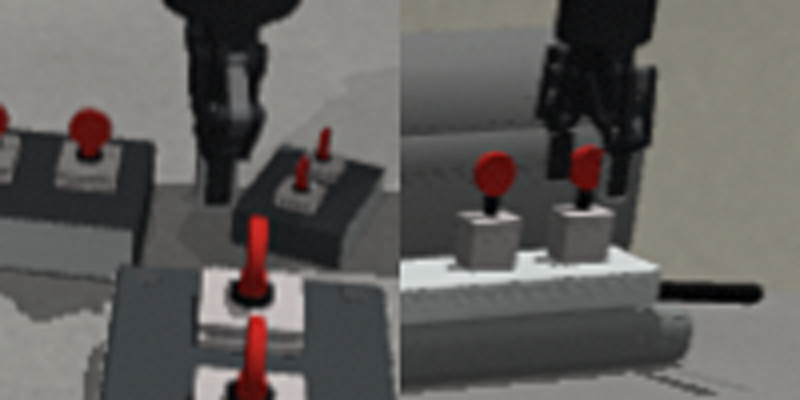

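Measured in both pictures, the real fingertips sit about 25 mm above the reported TCP. I'll go lower in small steps and watch the force.

Request:
apply_moves(
  series=[
    [[0, 0, 0.1, 0, 0, 0], [0, 0, 0.1, 0, 0, 0], [0, 0, 0.1, 0, 0, 0], [0, 0, 0, 0, 0, 0], [0, 0, 0, 0, 0, 0]],
  ],
)

```text
clock: 5.38
eef_pos: [419.7, 49.9, -0.3]
tool_rot: [3.135, -0.004, -1.434]
force: [0.7, -0.7, 0.4]
width: -0.2
```

```bash
cat >> h.py <<'E'
def tip(save=None):
    p=ctrl.read_state()['eef_pos'];im=viewer.get_image('side');q=proj('side',[p,p+[0,0,25]])
    c=int(round(q[1,0]));print('pred',q.round(1).tolist());print([(r,int(im[r,c].sum()),int(im[r,c+2].sum())) for r in range(int(q[1,1])-12,int(q[0,1])+10)])
E
python3 -c "
from h import *
st();tip()"
```

```text
t 5.38 F [-256.9   49.7] z -0.3 rpy [179.61  -0.23 -82.17] f [ 0.7 -0.7  0.4] w -0.2
pred [[391.7, 236.4], [392.4, 227.2]]
[(215, 43, 55), (216, 45, 58), (217, 52, 62), (218, 55, 63), (219, 45, 62), (220, 57, 59), (221, 59, 59), (222, 61, 67), (223, 57, 51), (224, 59, 57), (225, 55, 49), (226, 96, 96), (227, 195, 192), (228, 240, 241), (229, 226, 227), (230, 224, 222), (231, 221, 223), (232, 224, 218), (233, 219, 219), (234, 216, 220), (235, 216, 302), (236, 264, 394), (237, 445, 490), (238, 588, 576), (239, 584, 575), (240, 578, 567), (241, 568, 564), (242, 570, 569), (243, 565, 569), (244, 567, 574), (245, 568, 576)]
```

Request:
apply_moves(
  series=[
    [[0, 0, 0.16, 0, 0, 0], [0, -0.25, 0, 0, 0, 0], [0, -0.25, 0, 0, 0, 0], [0, -0.2, 0, 0, 0, 0], [0, -0.2, 0, 0, 0, 0]],
  ],
)

```text
clock: 6.05
eef_pos: [461.6, 56.3, -8.7]
tool_rot: [3.13, -0.004, -1.433]
force: [-7.3, 2.7, 5.2]
width: 0.1
```

Request:
apply_moves(
  series=[
    [[0, -0.15, 0, 0, 0, 0], [0, -0.15, 0, 0, 0, 0], [0, -0.15, 0, 0, 0, 0], [0, -0.15, 0, 0, 0, 0], [0, 0, 0, 0, 0, 0]],
  ],
)

```text
clock: 6.68
eef_pos: [493.4, 61.2, -8.9]
tool_rot: [3.134, -0.002, -1.434]
force: [-4.1, 2.5, 1.5]
width: -0.1
```

```bash
python3 - <<'E'
from h import *
st()
a=viewer.get_image('top')[150:290,230:400];b=viewer.get_image('side')[170:310,250:440]
cv2.imwrite('pics/ta.png',a);cv2.imwrite('pics/p5.png',cv2.resize(np.hstack([a,b]),None,fx=2.2,fy=2.2,interpolation=cv2.INTER_CUBIC))
E
```

```text
t 6.67 F [-182.4   51.1] z -8.9 rpy [ 1.7957e+02 -1.4000e-01 -8.2140e+01] f [-4.1  2.5  1.5] w -0.1
```

View pics/p5.png

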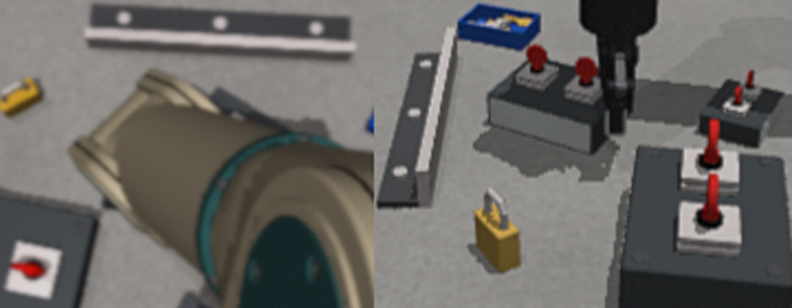

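```bash
cat >> h.py <<'E'
def red(im,lo=15):
    b,g,r=[im[...,i].astype(int) for i in range(3)]
    k=((r>60)&(r>2.2*g)&(r>2.2*b)).astype(np.uint8)
    N,_,s,c=cv2.connectedComponentsWithStats(k)
    return [(c[i],s[i,4]) for i in range(1,N) if s[i,4]>=lo]
def knobs(cam='side',im=None,Z=None,near=None):
    if im is None: im=viewer.get_image(cam)
    L=[(ray(cam,c,Z)[0],a,c) for c,a in red(im)]
    for X,a,c in L:
        if X[0]>400 and abs(X[1])<200: print(cam,c.round(1),int(a),X.round(1),'F',toF(X).round(1))
E
python3 - <<'E'
from h import *
C=np.array([522.3,18.4]);a=np.radians(-3.4);u=np.array([np.cos(a),np.sin(a)])
for cam in('side','top'):
    i0=cv2.imread(f'pics/{cam}0.png')
    for c,s in red(i0): print(cam,c.round(1),s)
    for Z in(60,65,70,75): print(Z,proj(cam,[np.r_[C+30*u,Z],np.r_[C-30*u,Z]]).round(1).tolist())
st();knobs('side',Z=68);knobs('top',Z=68)
E
```

```text
side [456.2  61.2] 70
side [433.3  62.8] 89
side [403.2  76.9] 37
side [335.  138.1] 156
side [336.4 199.8] 79
side [362.1 202.1] 79
side [226.2 204.9] 99
side [415.1 212.5] 18
side [403.5 233.9] 102
side [403.2 260.1] 112
60 [[336.2, 203.1], [361.8, 205.4]]
65 [[336.2, 201.3], [361.8, 203.5]]
70 [[336.2, 199.4], [361.9, 201.6]]
75 [[336.2, 197.5], [362.0, 199.7]]
top [292.3 116.8] 61
top [328.3 221.6] 21
top [554.2 237.2] 392
top [321.9 246.8] 24
top [206.7 264. ] 66
top [243.  271.8] 65
60 [[328.1, 221.6], [321.9, 246.6]]
65 [[328.2, 221.2], [322.0, 246.4]]
70 [[328.2, 220.9], [322.0, 246.2]]
75 [[328.3, 220.6], [322.0, 246.0]]
t 6.78 F [-182.4   51.1] z -8.9 rpy [ 1.7959e+02 -1.4000e-01 -8.2130e+01] f [-3.8  3.2  2.7] w -0.2
side [323.5 195.4] 70 [584.9  -2.7  68. ] F [-100.3  -24.5]
side [346.  201.2] 79 [529.1  18.8  68. ] F [-152.7    4.3]
side [226.2 204.9] 99 [801.2  69.   68. ] F [123.6  17.5]
top [292.4 116.8] 60 [789.3 148.1  68. ] F [122.5  97.5]
top [243.  271.8] 63 [403.2 184.3  68. ] F [-255.3  185.2]
```

Request:
apply_moves(
  series=[
    [[0, 0.15, 0, 0, 0, 0], [0, 0, -0.8, 0, 0, 0], [0, 0, -0.8, 0, 0, 0], [0, -0.5, -0.4, 0, 0, 0], [0.1, -0.9, 0, 0, 0, 0]],
  ],
)

```text
clock: 7.5
eef_pos: [558.6, 63.2, 92.9]
tool_rot: [3.138, -0.006, -1.434]
force: [1.3, 0.0, -0.7]
width: -0.0
```

Request:
apply_moves(
  series=[
    [[0.1, -0.9, 0, 0, 0, 0], [0.1, -0.6, 0, 0, 0, 0], [0, 0, 0.7, 0, 0, 0], [0, 0, 0.7, 0, 0, 0], [0, 0, 0.6, 0, 0, 0]],
  ],
)

```text
clock: 8.12
eef_pos: [632.3, 62.3, -11.2]
tool_rot: [3.135, -0.006, -1.435]
force: [-0.1, 1.1, -0.1]
width: -0.1
```

```bash
python3 - <<'E'
from h import *
st();knobs('side',Z=69);knobs('top',Z=69)
E
```

```text
t 8.12 F [-44.6  33.6] z -11.2 rpy [179.61  -0.35 -82.22] f [-0.1  1.1 -0.1] w -0.1
side [323.6 195.4] 73 [584.5  -1.3  69. ] F [-100.5  -23. ]
side [346.1 200.9] 85 [528.9  19.2  69. ] F [-152.8    4.7]
side [226.2 204.9] 99 [800.4  70.6  69. ] F [123.1  19.3]
top [292.3 116.4] 55 [789.6 148.4  69. ] F [122.9  97.9]
top [339.3 208.7] 27 [585.3  -3.5  69. ] F [-100.   -25.3]
top [325.4 230.8] 24 [528.5  18.9  69. ] F [-153.2    4.5]
top [243.1 271.8] 63 [403.3 184.1  69. ] F [-255.2  184.9]
```

Request:
apply_moves(
  series=[
    [[0.16, 0.08, 0, 0, 0, 0], [0.14, 0.08, 0, 0, 0, 0], [0.14, 0.08, 0, 0, 0, 0], [0.14, 0.1, 0, 0, 0, 0], [0.13, 0.1, 0, 0, 0, 0]],
  ],
)

```text
clock: 8.85
eef_pos: [617.4, 26.2, -8.2]
tool_rot: [3.14, -0.003, -1.434]
force: [4.8, 2.2, 2.0]
width: 0.2
```

```bash
cat >> h.py <<'E'
def pose(cam):
    im=viewer.get_image(cam);P=[]
    for c,a in red(im,10):
        f=toF(ray(cam,c,69)[0])
        if -215<f[0]<-20 and abs(f[1])<110: P.append(f)
    if len(P)!=2: print(cam,'knobs',np.round(P,1).tolist());return
    d=P[0]-P[1]; d=d if d[1]<0 else -d
    print(cam,'C',((P[0]+P[1])/2).round(1),'ang',np.degrees(np.arctan2(d[1],d[0])).round(1),'len',np.linalg.norm(d).round(1))
def look(): st();pose('side');pose('top')
E
python3 -c "
from h import *
look()"
```

```text
t 8.85 F [-64.3  -0.2] z -8.2 rpy [ 1.7989e+02 -1.7000e-01 -8.2160e+01] f [4.8 2.2 2. ] w 0.2
side C [-142.6  -19.4] ang -38.9 len 59.3
top C [-144.2  -19.8] ang -40.6 len 59.5
```

Request:
apply_moves(
  series=[
    [[0.14, 0.07, 0, 0, 0, 0], [0.13, 0.09, 0, 0, 0, 0], [0.12, 0.1, 0, 0, 0, 0], [0.12, 0.1, 0, 0, 0, 0], [0.11, 0.11, 0, 0, 0, 0]],
  ],
)

```text
clock: 9.57
eef_pos: [597.3, -8.1, -8.7]
tool_rot: [3.137, -0.004, -1.434]
force: [4.9, 1.8, 1.8]
width: -0.1
```

```bash
python3 -c "
from h import *
look()"
```

```text
t 9.57 F [-88.8 -31.5] z -8.7 rpy [179.75  -0.21 -82.16] f [4.9 1.8 1.8] w -0.1
side C [-164.5  -27.5] ang -56.1 len 57.5
top C [-165.8  -28.4] ang -58.6 len 59.3
```

Request:
apply_moves(
  series=[
    [[-0.06, -0.1, 0, 0, 0, 0], [0, 0, -0.8, 0, 0, 0], [0, 0, -0.8, 0, 0, 0], [0, 0.3, -0.6, 0, 0, 0], [0, 0.9, 0, 0, 0, 0]],
  ],
)

```text
clock: 10.3
eef_pos: [543.7, -11.1, 102.8]
tool_rot: [3.139, -0.004, -1.434]
force: [-1.4, -0.3, -1.0]
width: -0.0
```

Request:
apply_moves(
  series=[
    [[0, 0.95, 0, 0, 0, 0], [0, 0.95, 0, 0, 0, 0], [0, 0.36, 0.3, 0, 0, 0], [0, 0, 0.95, 0, 0, 0], [0, 0, 0.95, 0, 0, 0]],
  ],
)

```text
clock: 10.92
eef_pos: [428.6, -28.8, -9.2]
tool_rot: [3.134, -0.005, -1.435]
force: [2.1, -0.3, -1.2]
width: -0.1
```

```bash
python3 -c "
from h import *
look()"
```

```text
t 10.93 F [-258.6  -29.5] z -9.2 rpy [179.54  -0.28 -82.24] f [ 2.1 -0.3 -1.2] w -0.1
side C [-165.5  -26.8] ang -58.1 len 59.0
top C [-165.5  -28.9] ang -58.6 len 60.5
```

Request:
apply_moves(
  series=[
    [[-0.1, -0.14, 0, 0, 0, 0], [-0.1, -0.14, 0, 0, 0, 0], [-0.09, -0.14, 0, 0, 0, 0], [-0.08, -0.15, 0, 0, 0, 0], [-0.07, -0.15, 0, 0, 0, 0]],
  ],
)

```text
clock: 11.65
eef_pos: [460.3, -1.8, -7.5]
tool_rot: [3.132, -0.005, -1.435]
force: [-6.7, -0.1, 4.3]
width: -0.0
```

```bash
python3 -c "
from h import *
look()"
```

```text
t 11.65 F [-223.7   -6.9] z -7.5 rpy [179.45  -0.3  -82.21] f [-6.7 -0.1  4.3] w -0.0
side C [-148.6  -25.3] ang -68.8 len 59.0
top knobs []
```

Request:
apply_moves(
  series=[
    [[-0.08, -0.15, 0, 0, 0, 0], [-0.06, -0.15, 0, 0, 0, 0], [-0.05, -0.15, 0, 0, 0, 0], [-0.04, -0.15, 0, 0, 0, 0], [0, 0, 0, 0, 0, 0]],
  ],
)

```text
clock: 12.38
eef_pos: [490.7, 14.9, -8.1]
tool_rot: [3.136, -0.003, -1.434]
force: [-3.0, 1.5, 0.6]
width: -0.0
```

```bash
python3 -c "
from h import *
look()"
```

```text
t 12.38 F [-191.3    5.6] z -8.1 rpy [ 1.7968e+02 -1.7000e-01 -8.2170e+01] f [-3.   1.5  0.6] w -0.0
side knobs [[-125.5, -19.4]]
top knobs []
```

Request:
apply_moves(
  series=[
    [[0.1, 0.3, 0, 0, 0, 0], [0.1, 0.3, 0, 0, 0, 0], [0.1, 0.2, 0, 0, 0, 0], [0.1, 0, 0, 0, 0, 0], [0.1, 0, 0, 0, 0, 0]],
  ],
  claw=1,
)

```text
clock: 13.1
eef_pos: [455.3, -16.2, -8.1]
tool_rot: [3.137, -0.004, -1.434]
force: [-0.5, 0.2, 0.2]
width: 85.5
```

```bash
python3 - <<'E'
from h import *
look()
a=viewer.get_image('top')[150:290,230:400];b=viewer.get_image('side')[170:310,250:440]
cv2.imwrite('pics/p6.png',cv2.resize(np.hstack([a,b]),None,fx=2.2,fy=2.2,interpolation=cv2.INTER_CUBIC))
E
```

```text
t 13.1 F [-230.5  -20.5] z -8.1 rpy [179.72  -0.22 -82.18] f [-0.5  0.2  0.2] w 85.5
side knobs [[-125.7, -18.5]]
top knobs [[-128.5, 0.0]]
```

View pics/p6.png

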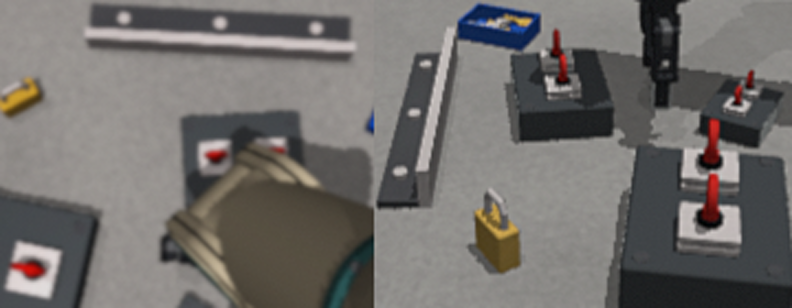

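```bash
python3 - <<'E'
from h import *
T=lambda L:np.array(L,float)/2.2+[230,150]-.27
c=toF(ray('top',T([(182,118),(299,112),(185,207)]),40));print('top',c.round(1))
for i in(1,2): v=c[i]-c[0];print(np.degrees(np.arctan2(v[1],v[0])),np.linalg.norm(v))
S=lambda L:(np.array(L,float)-[374,0])/2.2+[250,170]-.27
c=toF(ray('side',S([(512,56),(519,110),(612,107),(602,52)]),40));print('side',c.round(1))
# knob red pixels split in side
im=viewer.get_image('side');b,g,r=[im[...,i].astype(int) for i in range(3)]
k=((r>60)&(r>2.2*g)&(r>2.2*b));k[:, :310]=0;k[:,360:]=0;ys,xs=np.where(k[180:220]);ys+=180
print([(y,xs[ys==y].min(),xs[ys==y].max()) for y in np.unique(ys)])
E
```

```text
top [[ -84.6   38. ]
 [ -71.4  -89.2]
 [-181.3   29.7]]
-84.10654217917569 127.88329732885794
-175.11402312785447 97.09169557275585
side [[ -71.4  -78.1]
 [ -82.6   39.9]
 [-179.1   35.2]
 [-174.7  -86.1]]
[(np.int64(184), np.int64(332), np.int64(333)), (np.int64(185), np.int64(332), np.int64(333)), (np.int64(186), np.int64(332), np.int64(333)), (np.int64(187), np.int64(332), np.int64(333)), (np.int64(188), np.int64(332), np.int64(333)), (np.int64(189), np.int64(332), np.int64(333)), (np.int64(190), np.int64(332), np.int64(333)), (np.int64(191), np.int64(332), np.int64(333)), (np.int64(192), np.int64(331), np.int64(334)), (np.int64(193), np.int64(331), np.int64(334)), (np.int64(194), np.int64(332), np.int64(335)), (np.int64(195), np.int64(334), np.int64(336)), (np.int64(196), np.int64(334), np.int64(336)), (np.int64(197), np.int64(334), np.int64(336)), (np.int64(198), np.int64(334), np.int64(336)), (np.int64(199), np.int64(334), np.int64(337)), (np.int64(200), np.int64(334), np.int64(337)), (np.int64(201), np.int64(335), np.int64(337)), (np.int64(202), np.int64(335), np.int64(337)), (np.int64(203), np.int64(334), np.int64(337)), (np.int64(204), np.int64(334), np.int64(336)), (np.int64(205), np.int64(334), np.int64(337)), (np.int64(206), np.int64(334), np.int64(336))]
```

Request:
apply_moves(
  series=[
    [[0, 0, 0.2, 0, 0, 0], [0, -0.25, 0, 0, 0, 0], [0, -0.25, 0, 0, 0, 0], [0, -0.2, 0, 0, 0, 0], [0, -0.2, 0, 0, 0, 0]],
  ],
)

```text
clock: 13.98
eef_pos: [497.6, -9.6, -18.8]
tool_rot: [3.132, -0.004, -1.433]
force: [-5.7, 1.2, 1.9]
width: 85.7
```

Request:
apply_moves(
  series=[
    [[0, -0.15, 0, 0, 0, 0], [0, -0.15, 0, 0, 0, 0], [0, -0.15, 0, 0, 0, 0], [0, -0.1, 0, 0, 0, 0], [0, 0, 0, 0, 0, 0]],
  ],
)

```text
clock: 14.6
eef_pos: [524.1, -7.2, -19.1]
tool_rot: [3.131, -0.005, -1.435]
force: [-5.7, -1.7, 2.4]
width: 85.3
```

```bash
python3 -c "
from h import *
look()"
```

```text
t 14.6 F [-161.1  -20.8] z -19.1 rpy [179.4   -0.29 -82.23] f [-5.7 -1.7  2.4] w 85.3
side knobs [[-99.1, -23.3]]
top knobs []
```

Request:
apply_moves(
  series=[
    [[0, -0.14, 0, 0, 0, 0], [0, -0.14, 0, 0, 0, 0], [0, -0.14, 0, 0, 0, 0], [0, -0.14, 0, 0, 0, 0], [0, -0.1, 0, 0, 0, 0]],
  ],
)

```text
clock: 15.32
eef_pos: [556.1, -2.8, -19.2]
tool_rot: [3.13, -0.005, -1.435]
force: [-7.7, -1.1, 6.3]
width: 85.3
```

Request:
apply_moves(
  series=[
    [[0, -0.06, 0, 0, 0, 0], [0, -0.06, 0, 0, 0, 0], [0, -0.06, 0, 0, 0, 0], [0, -0.06, 0, 0, 0, 0], [0, 0, 0, 0, 0, 0]],
  ],
)

```text
clock: 15.95
eef_pos: [568.4, -1.1, -19.3]
tool_rot: [3.131, -0.005, -1.435]
force: [-4.4, -1.6, 3.4]
width: 85.1
```

```bash
python3 -c "
from h import *
look()"
```

```text
t 15.95 F [-116.4  -20.7] z -19.3 rpy [179.39  -0.3  -82.22] f [-4.4 -1.6  3.4] w 85.1
side knobs [[-54.3, -28.7]]
top knobs []
```

Only a few millimetres remain, so I'll creep on until the force rises.

Request:
apply_moves(
  series=[
    [[0, -0.05, 0, 0, 0, 0], [0, -0.05, 0, 0, 0, 0], [0, -0.05, 0, 0, 0, 0], [0, 0, 0, 0, 0, 0], [0, 0, 0, 0, 0, 0]],
  ],
)

```text
clock: 16.68
eef_pos: [571.5, -0.8, -19.8]
tool_rot: [3.123, -0.007, -1.435]
force: [-14.5, -0.3, 9.3]
width: 85.7
```

```bash
python3 -c "
from h import *
look()"
```

```text
t 16.68 F [-113.3  -20.8] z -19.8 rpy [178.95  -0.37 -82.24] f [-14.5  -0.3   9.3] w 85.7
side knobs [[-51.0, -24.0]]
top knobs []
```

Request:
apply_moves(
  series=[
    [[0, -0.08, 0, 0, 0, 0], [0, -0.08, 0, 0, 0, 0], [0, 0, 0, 0, 0, 0], [0, 0, 0, 0, 0, 0], [0, 0, 0, 0, 0, 0]],
  ],
)

```text
clock: 17.4
eef_pos: [571.1, -1.2, -20.7]
tool_rot: [3.108, -0.009, -1.437]
force: [-29.0, -1.8, 18.5]
width: 85.2
```

Request:
apply_moves(
  series=[
    [[0, 0.3, 0, 0, 0, 0], [0, 0.3, 0, 0, 0, 0], [0, 0.3, 0, 0, 0, 0], [0, 0.6, -0.6, 0, 0, 0], [0.5, 0.6, -0.8, 0, 0, 0]],
  ],
)

```text
clock: 18.02
eef_pos: [485.6, -34.7, 52.1]
tool_rot: [3.136, -0.002, -1.43]
force: [1.9, -0.3, -0.3]
width: 85.4
```

Request:
apply_moves(
  series=[
    [[0.9, 0, -0.8, 0, 0, 0], [0.9, 0, -0.6, 0, 0, 0], [0.9, 0, 0, 0, 0, 0], [0.9, 0, 0, 0, 0, 0], [0.9, 0, 0, 0, 0, 0]],
  ],
)

```text
clock: 18.65
eef_pos: [517.7, -261.4, 123.1]
tool_rot: [3.137, -0.005, -1.435]
force: [-0.3, 0.4, -0.0]
width: 85.3
```

```bash
python3 - <<'E'
from h import *
look()
a=viewer.get_image('top')[150:250,260:420]
cv2.imwrite('pics/p7.png',cv2.resize(a,None,fx=5,fy=5,interpolation=cv2.INTER_CUBIC))
E
```

```text
t 18.65 F [-201.5 -271.9] z 123.1 rpy [179.75  -0.27 -82.21] f [-0.3  0.4 -0. ] w 85.3
side knobs [[-50.9, -23.8]]
top C [-51.2 -34.1] ang -90.9 len 59.5
```

View pics/p7.png

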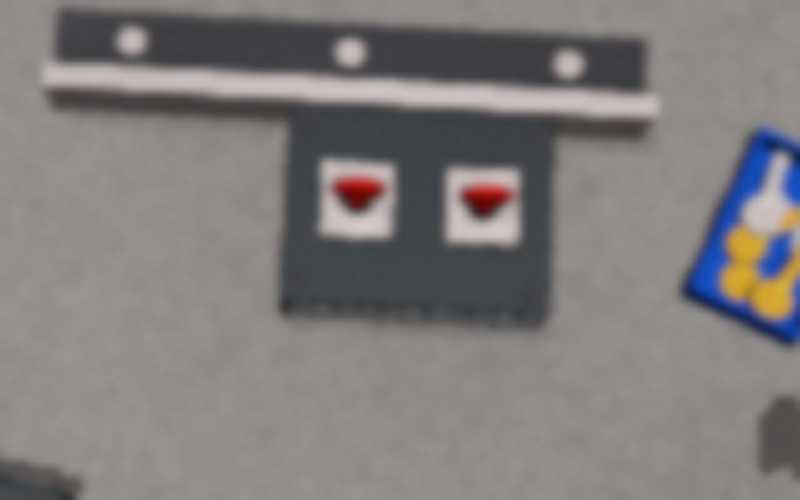

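The carriage lies flush against the fence with no visible gap, from (290,110) to (553,125) in the crop. It is well inside the fence's length, and the arm is clear.

```bash
python3 -c "
from h import *
pose('top');st()
for c,nm in (('top','padlock'),('top','key_tray'),('top','oil_can')): print(nm,[(np.array(d['location'])*[640,400]).round() for d in viewer.find_in(c,nm)[:1]])
print(ctrl.finish_job())"
```

```text
top C [-51.4 -34.1] ang -90.9 len 59.4
t 18.85 F [-202.  -270.6] z 122.5 rpy [179.69  -0.22 -82.31] f [-0.5 -0.5 -0.1] w 85.5
padlock [array([239., 194.])]
key_tray [array([415., 196.])]
oil_can [array([293., 128.])]
the job is handed in; nothing more can be done
None
```

I turned the carriage about 79° with single-finger pushes at three corners. I then squared it up and pushed it home with the open gripper, both fingers on the rear long face. The job was handed in at 18.9 s of the 72 s allowed.

**Last checks:**
- **Position:** the carriage centre is about 51 mm from my estimate of the fence face, and about 24 mm (side camera) to 34 mm (top camera) off the fence's middle. Both are inside the limits.
- **Squareness:** it measured about 0.9° out, which is within the measuring error. The top picture shows no gap along the whole long face.
- **Seating:** the pushing force rose from about 5–8 N while sliding to 29 N against the fence.
- **Before contact:** about 5.5° out of square while still some 75 mm clear of the fence.
- **Bystanders:** the padlock, key tray and oil bottle were found within about 3 px of their first positions. The gripper was well clear of everything.

**What disagreed:** both pictures showed the real fingertips about 25 mm higher than the reported TCP. My first push therefore passed over the carriage top without moving it, with the force reading close to zero. The finger came close to one clamp on that pass but showed no sign of touching it. I lowered the tool by that amount for all later pushes.

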